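Load the slide imager so its part-present pin stays down

TASK

Get the slide imager going: take the spare objective lens that was left standing on the imager's stage and set it down upright in the blue tray, then set the slide carrier flat on the stage between the steel locating pins, with its orange tab resting on the yellow sensing pin so that the pin stays down. Swing the retaining bar by its red knob all the way over the carrier, and then press the green start button. Do not drop the lens or the carrier, do not press start before the carrier is in and the bar is over it, and leave the jar, the tip box and the dish alone.

Things in the scene. Friction and masses are not known exactly. Their poses are not given: they have to be found in the camera images.
- imager: Slide imager fixed to the bench: cream box 200 (x) x 220 (y) mm with a flat black stage top 60 mm above the bench. Origin: centre of its underside; its -x side has the grey control strip and faces the robot, z up. A fixed steel bar post (14 mm diameter, 30 mm high above the stage) stands at x = +60, y = -45 mm.
- nest (a point): Centre of the carrier's place, on the stage surface, above the imager's origin; axes as the imager's. Eight steel locating pins (8 mm diameter, 9 mm high, conical tips) stand round it at x = +-37, y = +-36 mm and at x = +-22, y = +-57 mm; they leave 3 mm of play on each side of a carrier set there with its axes parallel to the imager's.
- sensor_pin (a joint): Yellow part-present pin, travel in m: 0 = up, grows as it is pushed down, at most 0.007. It takes about 0.3 N to start it and 0.7 N at 0.005; a carrier lying flat on the stage with its tab on the pin holds it at 0.005.
- pin_top (a point): Top centre of the yellow sensing pin: 8 mm diameter, stands 5 mm proud of the stage when up, at x = 0, y = +64 mm on the imager.
- bar (a joint): Angle (rad) of the aluminium retaining bar about its post: 0 = fully over the carrier (bar points to the imager's -x), 1.5 = fully aside (to the imager's -y); grows anticlockwise seen from above. Stays where left; needs about 1 N at the knob. Bar 12 mm wide, 6 mm thick, underside 30 mm above the stage: it passes 4 mm over a seated carrier.
- bar_knob (a point): Top centre of the upright red knob at the bar's free end: 14 mm diameter, 27 mm high above the bar (its top is 63 mm above the stage), 65 mm from the post's axis.
- start (a joint): Travel in m of the green start button: 0 = up, 0.006 = fully down; springs back. Fully down takes 5 N.
- start_top (a point): Centre of the top of the green start button (24 mm diameter, pressed straight down; its top is 18 mm above the stage), at x = -76, y = +30 mm on the imager. Its black housing is 40 mm in diameter, 12 mm high.
- carrier: Dark blue slide carrier with two glass slides on top, 0.3 to 0.45 kg: block 60 (x) x 100 (y) x 26 (z) mm; orange tab on its +y end, 24 mm wide, from y = +50 to +76 mm, 10 mm thick, flush with the underside. Origin: centre of the block's underside, z up. Starts flat on the bench. Grip it across its 60 mm width. In place its axes point as the imager's (tab to the imager's +y).
- lens: Spare microscope objective standing upright on the stage, 0.14 to 0.24 kg: steel cylinder 36 mm diameter up to 46 mm, tapering to 22 mm at its top at 62 mm, black band near the foot and yellow ring. Origin: centre of its foot, z up.
- tray: Shallow blue square tray fixed to the bench on one side of the imager (left or right), 130 x 130 mm outside, walls 4 mm thick and 16 mm high, floor 4 mm thick. Origin: centre of its underside, z up.
- jar: Bystander: amber glass jar with white cap, 52 mm diameter, 85 mm high. Origin: centre of its underside.
- tip_box: Bystander: grey pipette-tip box with green lid, 72 x 92 x 63 mm. Origin: centre of its underside.
- dish: Bystander: clear lidded petri dish, 64 mm diameter, 18 mm high. Origin: centre of its underside.

How it is judged:
On the way, in this order (a step that is already met when the one before it is completed fails the run):
1. the lens stands upright in the tray, let go (x of lens in the frame of tray between -0.05 and 0.05 m and y of lens in the frame of tray between -0.05 and 0.05 m and z of lens in the frame of tray between 0 and 0.012 m and angle between lens's own z axis and vertical below 0.12 rad and contact force between the fingers and lens below 0.1 N), for 0.2 s.
2. the carrier lies flat in its place on the stage, let go, holding the sensing pin down (horizontal distance between carrier and nest below 0.008 m and z of carrier in the frame of nest between -0.003 and 0.003 m and angle between carrier's own z axis and vertical below 0.05 rad and angle between the x axis of carrier and the x axis of imager, either way round below 0.15 rad and value of joint sensor_pin above 0.0035 m and contact force between the fingers and carrier below 0.1 N), for 0.3 s.
3. the retaining bar is swung over the seated carrier (horizontal distance between carrier and nest below 0.008 m and z of carrier in the frame of nest between -0.003 and 0.003 m and angle between carrier's own z axis and vertical below 0.05 rad and angle between the x axis of carrier and the x axis of imager, either way round below 0.15 rad and value of joint sensor_pin above 0.0035 m and value of joint bar below 0.15 rad), for 0.2 s.
4. the start button is pressed (all of step 3 and value of joint start above 0.004 m), for 0.02 s.
At the end, for the whole second after the job is handed in: Lens upright (0.12 rad) on the tray floor; carrier flat and at rest within 8 mm and 0.15 rad of its place, holding the sensing pin down by more than 3.5 mm; bar within 0.15 rad of fully over; start button was pressed and is up again (all of step 1 and all of step 3 and value of joint start below 0.002 m and linear speed of each of lens, carrier below 0.02 m/s and contact force between the fingers and carrier below 0.1 N); the robot touches nothing.
It fails at once if the lens or the carrier is dropped ((linear speed of lens above 0.6 m/s and contact force between the fingers and lens below 0.05 N) or (linear speed of carrier above 0.6 m/s and contact force between the fingers and carrier below 0.05 N)).
It fails at once if start is pressed while the sensing pin is up or the bar is not over (value of joint start above 0.004 m and (value of joint sensor_pin below 0.003 m or value of joint bar above 0.25 rad)).
It fails at once if a bystander is displaced by more than 30 mm (distance of any of jar, tip_box, dish from where it was at the start of the episode above 0.03 m).
It also fails if it takes over 67 s, if anything falls off the work surface, if the arm or the gripper's body presses on something with over 40 N, if the wrist force passes 120 N, or if a joint passes its speed limit or range.

ROBOT

A 7-joint arm with a two-finger parallel gripper is mounted at the origin on the work surface. World frame = base frame: x ahead of the robot, y to its left, z up, the work surface at z = 0. Lengths are in m, angles in rad, forces in N, time in s.
With the tool pointing down it reaches from about 0.4 to 0.85 m from the base axis. Payload 10.4 kg.
Tool frame: the origin (TCP) lies on the centre line of the jaws, within the pads' length; the fingertips stand 22 mm ahead of it and the grasp point (between the pads) lies 3 mm ahead of it; z points along the fingers, y is the line along which they close (so a half turn about z gives the same grasp; the last joint's range is limited). The gripper opens to 87 mm and grips with 3 to 60 N. Pads are 19 mm wide; open, the fingers measure 117 mm over their backs; the gripper's body (75 mm by 190 mm) begins 51 mm behind the grasp point.
Start: joints at [1.188, 0.332, -0.065, 1.46, 0.022, 1.35, -0.088], TCP at [0.22, -0.585, 0.245] pointing down, gripper open.
Joint ranges: [-2.6, 2.6], [-0.5, 2.12], [-1.47, 1.34], [0.16, 2.42], [-1.27, 4.41], [0.06, 2.06], [-2.6, 2.6]. Speed limits (rad/s): [2.22, 2.22, 2.79, 2.79, 3.14, 3.14, 3.14].

INTERFACE

Orientations are given as a unit quaternion [x, y, z, w].
In Python, from bench import r gives the robot as it stands.
- The arm moves only by the tool jog_arm, called after "Call:" by a JSON object that holds its "fn" and its "kwargs", one argument or row to a line. Schema: {"type":"object","properties":{"ticks":{"type":"string"},"clamp_n":{"type":"number"},"only":{"type":"string"},"quiet":{"type":"boolean"},"lines":{"type":"string"}},"required":["ticks"],"additionalProperties":false}. ticks is a string of 1 to 12 rows, one to a line, with the numbers parted by spaces; each row has 5 numbers: dx, dy, dz in m, then a turn about the tool's z in rad, then the finger opening in m; each row is the pose to reach, as a shift and turn from the pose commanded when the call began, along the tool's axes at that moment; what a row does not reach only later rows make up. A row lasts 1/10 s, in which the tool goes at most 0.05 m and 0.15 rad, less where a joint would pass 70% of its speed; a pose out of reach is approached as far as the arm can. The fingers move at their own pace and stop on an object; clamp_n is the grip in N (left out, the last holds). Time passes only in rows, so rows that do not move let the fingers close. The tool returns the time, the measured TCP pose, the force, the opening and the grip force at its end. only (a regular expression) keeps the lines of the reply that match it, lines (a string "A,B") keeps lines A to B, and quiet returns only ok. Input that does not fit is refused with a message, and nothing moves.
- r.read_state(): the state, without advancing time (a new reading comes with each control period).
- r.camera(name): name is "scene" or "top"; returns a dict with "img" (384x512x3 uint8, red, green, blue), "fx", "fy", "cx", "cy" (pixels), "k1" (the pictures are not rectified: a ray, as slopes to the right and down, at radius r is drawn at 1 + k1 r^2 times it, then the intrinsics apply), "pose" (4x4, takes a point from camera to world coordinates). Camera axes: x right, y down, z forward; pixel columns grow to the right and rows downward; lengths in m; the calibration is good to about 2 mm. A picture is of the moment at which its call begins. There is no depth.
- r.close_job(): hands the job in; it is judged then, once.
The state is a dict: "time": time; "joint_positions": joint angles; "joint_vel": joint speeds; "joint_torque": joint torques, N m; "ee_pos": TCP position; "eef_rot": TCP orientation; "ft_force": force on the tool from outside, world axes, zero at the start; "torque": the same for the moment, N m; "width": finger opening in m; "grip_force": force on a finger pad.
Only numpy, scipy, OpenCV 4.12 (cv2) and the standard library are available. Lean on these libraries where they do the work, as an engineer would, in place of code of your own. Each camera call takes 0.05 s, during which the arm holds its last target. There are 200 camera calls.

## Working session

There is one attempt and no reset: what is moved stays moved. The work goes in short steps, Python scripts to look and compute and a tool call to move; the robot and the scene stay as the last step left them, time stands still between calls to the robot, and variables do not carry over. Pictures are saved under pics/ and viewed, at most 10 in all, crops included, and the job is handed in when it is done.

```bash
ls; mkdir -p pics
```

Run:
```python
from bench import r
import cv2,numpy as np
for n in("scene","top"):
    c=r.camera(n); np.save(f"pics/{n}0.npy",c["img"]); cv2.imwrite(f"pics/{n}0.png",c["img"][:,:,::-1])
    print(n,c["fx"],c["fy"],c["cx"],c["cy"],c["k1"]); print(np.round(c["pose"],4))
s=r.read_state(); print(s["time"],s["ee_pos"],s["eef_rot"],s["width"])
```

```text
bench.py
pics
scene 486.48846399939436 486.48846399939436 262.41052487314226 199.18698019541446 -0.040106011777014436
[[-0.6931  0.5077 -0.5118  1.1096]
 [ 0.7208  0.4757 -0.5042  0.5843]
 [-0.0125 -0.7183 -0.6956  0.8914]
 [ 0.      0.      0.      1.    ]]
top 453.3329340964645 453.3329340964645 253.66633786486287 196.58001035254392 0.042415012187295174
[[ 0.0161 -0.9981  0.0587  0.464 ]
 [-0.9998 -0.0151  0.0162 -0.0139]
 [-0.0153 -0.059  -0.9981  1.2712]
 [ 0.      0.      0.      1.    ]]
0.1 [ 0.2199414  -0.58467172  0.24387425] [ 9.83861936e-01  1.78928206e-01 -1.30545499e-04 -6.09712111e-04] 0.08707596506584751
```

View pics/scene0.png

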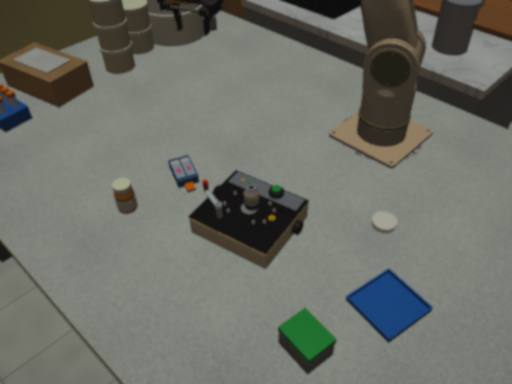

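View pics/top0.png

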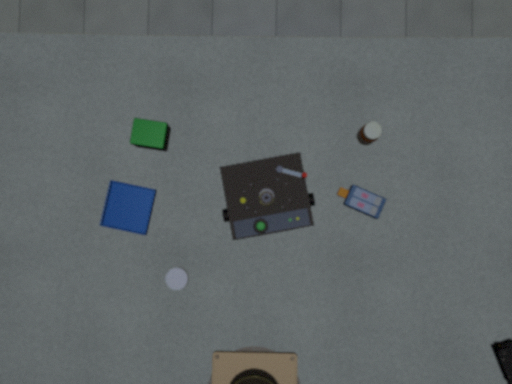

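The scene view shows the imager at about (250,215), with the lens on its stage at (251,196), the red knob at (206,184), the green button at (277,190) and the yellow pin at (271,218). The carrier is at (184,168) with its orange tab at (190,187), and the tray is at (389,303). The top view shows the lens at (266,196), pin (243,200), button (261,226), knob (304,175), carrier (366,201), tab (343,192), tray (128,208), jar (371,131), dish (176,279) and tip box (150,134).

Create h.py:
```python
import cv2,numpy as np
from bench import r
def undist(c,uv):
    K=np.array([[c["fx"],0,c["cx"]],[0,c["fy"],c["cy"]],[0,0,1.]])
    return cv2.undistortPoints(np.array(uv,float).reshape(-1,1,2),K,np.array([c["k1"],0,0,0.])).reshape(-1,2)
def rays(c,uv):
    d=np.c_[undist(c,uv),np.ones(len(np.reshape(uv,(-1,2))))]@c["pose"][:3,:3].T
    return c["pose"][:3,3],d
def plane(c,uv,z):
    o,d=rays(c,uv); return o+d*((z-o[2])/d[:,2])[:,None]
def tri(c1,p1,c2,p2):
    o1,d1=rays(c1,p1);o2,d2=rays(c2,p2);d1=d1[0];d2=d2[0]
    s=np.linalg.lstsq(np.c_[d1,-d2],o2-o1,rcond=None)[0]
    a=o1+s[0]*d1;b=o2+s[1]*d2
    return (a+b)/2,np.linalg.norm(a-b)
def proj(c,P):
    T=np.linalg.inv(c["pose"]);p=T[:3,:3]@np.asarray(P,float)+T[:3,3];s=p[:2]/p[2]
    s=s*(1+c["k1"]*(s@s)); return np.array([c["fx"]*s[0]+c["cx"],c["fy"]*s[1]+c["cy"]])
def blobs(img,lo,hi,box=None,amin=6):
    h=cv2.cvtColor(img,cv2.COLOR_RGB2HSV);m=cv2.inRange(h,np.array(lo),np.array(hi))
    if box is not None:
        k=np.zeros_like(m);k[box[1]:box[3],box[0]:box[2]]=255;m&=k
    n,l,st,ce=cv2.connectedComponentsWithStats(m)
    return [(ce[i].round(2),st[i].tolist()) for i in sorted(range(1,n),key=lambda i:-st[i][4]) if st[i][4]>=amin],m
```

Run:
```python
from h import *
S=r.camera("scene");T=r.camera("top")
C={"green":((45,110,40),(80,255,255)),"yellow":((24,130,90),(33,255,255)),"orange":((8,150,100),(20,255,255)),"red":((0,150,80),(6,255,255)),"blue":((100,150,60),(125,255,255))}
for k,(lo,hi) in C.items():
    for n,c in(("S",S),("T",T)):
        print(k,n,[(b[0].tolist(),b[1]) for b in blobs(c["img"],lo,hi)[0][:5]])
a=cv2.resize(T["img"][140:250,210:395],None,fx=4.3,fy=4.3,interpolation=cv2.INTER_CUBIC)
cv2.imwrite("pics/topcrop.png",a[:,:,::-1])
b=cv2.resize(S["img"][145:270,155:315],None,fx=4.7,fy=4.7,interpolation=cv2.INTER_CUBIC)
cv2.imwrite("pics/scenecrop.png",b[:,:,::-1])
```

```text
green S [([306.61, 335.19], [279, 309, 56, 54, 1636]), ([275.7, 189.2], [271, 186, 10, 8, 61])]
green T [([148.65, 133.45], [131, 119, 37, 30, 884]), ([260.25, 225.59], [256, 222, 9, 9, 61])]
yellow S [([271.44, 217.22], [269, 215, 6, 5, 27])]
yellow T [([242.6, 199.96], [240, 198, 6, 5, 25])]
orange S [([426.9, 4.09], [416, 0, 22, 10, 93]), ([189.65, 185.86], [185, 182, 10, 9, 65]), ([5.75, 89.95], [0, 84, 14, 11, 60])]
orange T [([342.93, 192.43], [339, 189, 9, 8, 54])]
red S [([204.62, 181.62], [203, 180, 4, 4, 13])]
red T [([303.89, 174.67], [303, 173, 3, 4, 9])]
blue S [([388.73, 304.24], [348, 270, 83, 70, 3055]), ([11.5, 110.27], [0, 102, 27, 19, 193])]
blue T [([127.89, 207.28], [101, 182, 54, 52, 2040])]
```

View pics/topcrop.png

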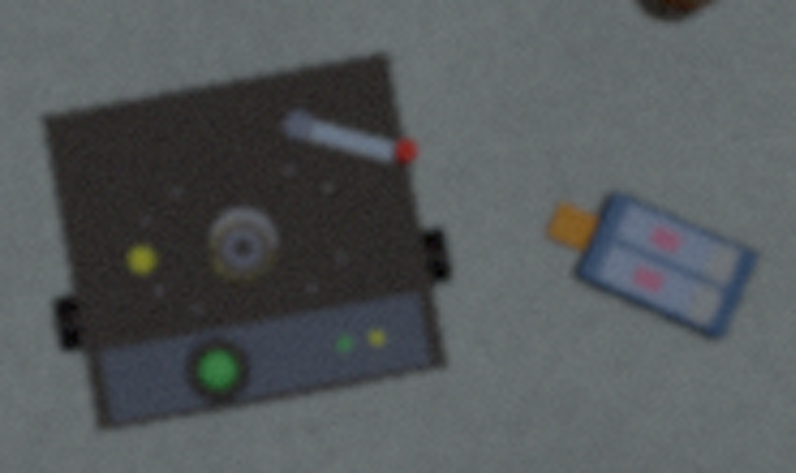

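View pics/scenecrop.png

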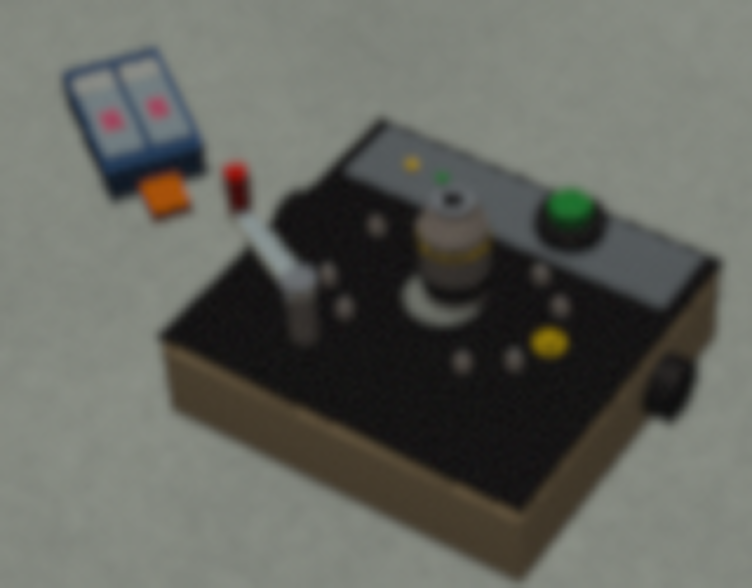

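The top crop shows the stage corners at (44,117), (387,56), (443,366) and (101,427), the lens top at (242,246), the post at (296,125) and the knob at (405,150). The carrier's top corners are about (613,192), (757,252), (719,338) and (577,275). In the scene crop the lens top is at (453,199), the post top at (298,278), the knob top at (236,170) and the stage corners at (382,120), (718,262), (521,512) and (163,338). The carrier's top corners are (65,72), (155,50), (204,150) and (110,182).

Create m.py:
```python
from h import *
S=r.camera("scene");T=r.camera("top")
t=lambda x,y:((x+.5)/4.3-.5+210,(y+.5)/4.3-.5+140)
s=lambda x,y:((x+.5)/4.7-.5+155,(y+.5)/4.7-.5+145)
def P(n,a,b):
    p,e=tri(S,a,T,b);print(n,(p*1000).round(1),"gap",round(e*1000,1));return p
P("pin",(271.44,217.22),(242.6,199.96))
P("start",(275.7,189.2),(260.25,225.59))
P("knob",(204.9,180.6),(303.89,174.67))
P("lens top",s(453,199),t(242,246))
P("post top",s(298,275),t(296,125))
P("tab",(189.65,185.86),(342.93,192.43))
cs=[P("stage",s(*a),t(*b)) for a,b in(((718,262),(101,427)),((382,120),(443,366)),((163,338),(387,56)),((521,512),(44,117)))]
print("stage mean",np.mean(cs,0)*1000)
q=plane(T,[t(*x) for x in((101,427),(443,366),(387,56),(44,117))],.06);print("stage plane",(q*1000).round(1),(q.mean(0)*1000).round(1))
e=lambda v:np.degrees(np.arctan2(v[1],v[0]))
print("yaw deg",e(q[3]-q[0]),e(q[2]-q[1]),e(q[0]-q[1])-90,e(q[3]-q[2])-90)
cc=[P("car",s(*a),t(*b)) for a,b in(((110,182),(613,192)),((204,150),(577,275)),((155,50),(719,338)),((65,72),(757,252)))]
print("car mean",np.mean(cc,0)*1000)
h=cv2.cvtColor(T["img"],cv2.COLOR_RGB2HSV);m=cv2.inRange(h,(95,70,40),(130,255,255))
m2=m.copy();m2[:,:330]=0;m2[:,400:]=0;m2[:170]=0;m2[225:]=0
c=max(cv2.findContours(cv2.morphologyEx(m2,cv2.MORPH_CLOSE,np.ones((7,7))),0,1)[0],key=cv2.contourArea);b=cv2.boxPoints(cv2.minAreaRect(c))
q=plane(T,b,.026);print("car box",(q*1000).round(1),(q.mean(0)*1000).round(1),[round(float(np.linalg.norm(q[i]-q[i-1])*1000)) for i in range(4)],[e(q[i]-q[i-1]) for i in range(4)])
for C,n in((S,"S"),(T,"T")):
    _,m=blobs(C["img"],(100,150,60),(125,255,255),(330,240,450,360) if n=="S" else (80,160,180,260))
    c=max(cv2.findContours(m,0,1)[0],key=cv2.contourArea);h=cv2.convexHull(c)
    b=cv2.approxPolyDP(h,6,True).reshape(-1,2) if n=="S" else cv2.boxPoints(cv2.minAreaRect(c))
    q=plane(C,b,.016);print("tray",n,b.tolist(),(q*1000).round(1),(q.mean(0)*1000).round(1))
o,d=rays(T,[(371.5,131),(176,279),(149,133.5)])
print("jar,dish,box",[(plane(T,[p],z)*1000).round() for p,z in(((371.5,131),.085),((176,279),.018),((149,133.5),.063))])
```

```bash
python3 m.py
```

```text
pin [525.3  36.2  55.8] gap 2.2
start [457.6 -12.4  70. ] gap 1.8
knob [ 589.  -121.6  117.9] gap 2.2
lens top [530.6 -25.2 118.7] gap 3.2
post top [606.3 -57.7  97.9] gap 1.2
tab [ 553.3 -241.7    1.8] gap 2.3
stage [420.7  59.9  53.2] gap 2.0
stage [ 461.8 -152.2   52.9] gap 2.6
stage [ 655.2 -115.    49.4] gap 4.9
stage [613.8 100.   52.1] gap 3.6
stage mean [537.88753361 -26.80850383  51.90373565]
stage plane [[ 421.6   58.7   60. ]
 [ 462.7 -152.3   60. ]
 [ 655.4 -115.8   60. ]
 [ 614.1   98.    60. ]] [538.4 -27.8  60. ]
yaw deg 11.535348349459815 10.733165891274155 11.032909394749538 10.93843318020322
car [ 574.9 -264.6   11.4] gap 4.3
car [ 521.6 -241.8   15.1] gap 2.3
car [ 482.9 -331.8   17.1] gap 1.7
car [ 536.7 -353.7   20.2] gap 5.3
car mean [ 529.01479182 -298.00580891   15.93697509]
car box [[ 521.5 -238.8   26. ]
 [ 576.8 -262.8   26. ]
 [ 536.8 -354.9   26. ]
 [ 481.8 -330.8   26. ]] [ 529.2 -296.9   26. ] [100, 60, 100, 60] [np.float64(66.66325812219382), np.float64(-23.44296760831758), np.float64(-113.49652492664691), np.float64(156.37194568010906)]
tray S [[388, 270], [430, 307], [390, 339], [348, 300]] [[437.3 314.2  16. ]
 [459.4 433.7  16. ]
 [580.5 414.   16. ]
 [563.3 296.9  16. ]] [510.1 364.7  16. ]
tray T [[100.69412231445312, 224.37648010253906], [110.48236083984375, 180.3294219970703], [155.058837890625, 190.2353057861328], [145.27059936523438, 234.28236389160156]] [[454.5 428.2  16. ]
 [577.1 405.5  16. ]
 [551.4 280.9  16. ]
 [429.  304.3  16. ]] [503.  354.7  16. ]
jar,dish,box [array([[ 711., -301.,   85.]]), array([[308., 216.,  18.]]), array([[701., 290.,  63.]])]
```

The top camera is consistent with the given layout: imager at (538,-28) mm with yaw 11.06°. The scene camera makes every height about 8 mm low, a systematic offset. I'll hover over the lens and check the calibration against the gripper itself.

Add to h.py:
```python
def go(x,y,z,yaw=None):
    "tool-axis shift from the measured pose to a world TCP target (mm), yaw deg of tool x"
    s=r.read_state();q=s["eef_rot"];from scipy.spatial.transform import Rotation as R
    M=R.from_quat(q).as_matrix();p=np.array(s["ee_pos"]);ps=np.degrees(np.arctan2(M[1,0],M[0,0]))
    d=M.T@(np.array([x,y,z])/1000-p)
    print("t",round(s["time"],2),"p",(p*1000).round(1),"yaw",ps.round(2),"tilt",M[:,2].round(3),"w",round(s["width"]*1000,1),"F",np.round(s["ft_force"],1),"d",d.round(4),"turn",None if yaw is None else np.radians((ps-yaw+90)%180-90).round(3))
```

```text
(no output)
```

Call:
{"fn": "jog_arm", "kwargs": {
  "ticks": "0.488 -0.415 0.03 -0.79 0.06\n0.488 -0.415 0.03 -0.79 0.06\n0.488 -0.415 0.03 -0.79 0.06\n0.488 -0.415 0.03 -0.79 0.06\n0.488 -0.415 0.03 -0.79 0.06\n0.488 -0.415 0.03 -0.79 0.06\n0.488 -0.415 0.03 -0.79 0.06\n0.488 -0.415 0.03 -0.79 0.06\n0.488 -0.415 0.03 -0.79 0.06\n0.488 -0.415 0.03 -0.79 0.06\n0.488 -0.415 0.03 -0.79 0.06\n0.488 -0.415 0.03 -0.79 0.06",
  "clamp_n": 20
}}

```text
time: 1.5
ee_pos: [0.5114, -0.0591, 0.2167]
eef_rot: [0.839, 0.544, 0.0, 0.0]
ft_force: [0.6, -0.3, 0.8]
width: 0.0603
grip_force: 0.0
```

```bash
python3 -c "
from h import *
go(531,-25,200,66.5)"
```

```text
t 1.5 p [511.4 -59.1 216.7] yaw 65.85 tilt [ 0.001 -0.001 -1.   ] w 60.3 F [ 0.6 -0.3  0.8] d [0.0392 0.004  0.0167] turn -0.011
```

Call:
{"fn": "jog_arm", "kwargs": {
  "ticks": "0.039 0.004 0.017 -0.01 0.06\n0.039 0.004 0.017 -0.01 0.06\n0.039 0.004 0.017 -0.01 0.06",
  "clamp_n": 20
}}

```text
time: 1.8
ee_pos: [0.5302, -0.0261, 0.199]
eef_rot: [0.836, 0.549, -0.0, -0.0]
ft_force: [0.1, -1.6, 1.1]
width: 0.0597
grip_force: 0.0
```

Run:
```python
from h import *
go(531,-25,97,66.5)
p=np.array(r.read_state()["ee_pos"])
S=r.camera("scene");T=r.camera("top")
print("tip mid proj S",proj(S,p-[0,0,.022]),"T",proj(T,p-[0,0,.022]))
x,y=np.array([np.cos(np.radians(66.5)),np.sin(np.radians(66.5)),0]),np.array([np.sin(np.radians(66.5)),-np.cos(np.radians(66.5)),0])
im=cv2.resize(S["img"][110:230,190:330],None,fx=5,fy=5,interpolation=cv2.INTER_CUBIC)
for a in(1,-1):
  for b in (1,-1):
    for w in(.03,):
      u=(proj(S,p-[0,0,.022]+a*w*y+b*.0095*x)-[190,110]+.5)*5-.5; cv2.circle(im,tuple(int(v) for v in u.round()),4,(255,0,0),1)
cv2.imwrite("pics/hover.png",im[:,:,::-1])
```

```text
t 1.8 p [530.2 -26.1 199. ] yaw 66.57 tilt [-0.001  0.    -1.   ] w 59.7 F [ 0.1 -1.6  1.1] d [0.0013 0.0005 0.102 ] turn 0.001
tip mid proj S [249.39270472 167.70443407] T [266.06004016 196.05506344]
```

View pics/hover.png

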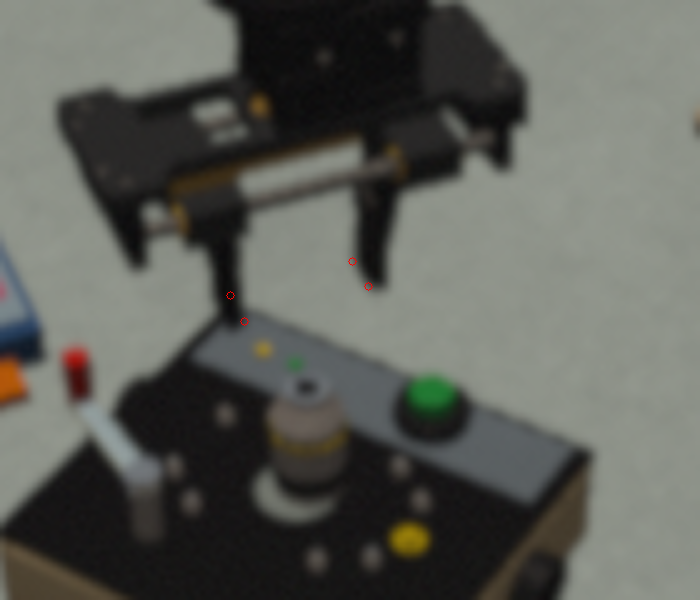

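The projected fingertip corners, (244,322) and (368,287), fall within about one pixel of the real ones in the scene camera, so that camera is good. I'll check the top camera the same way, with the gripper body, and recompute positions from the scene camera on known planes.

Run:
```python
from h import *
S=r.camera("scene");T=r.camera("top")
p=np.array(r.read_state()["ee_pos"])
s=lambda x,y:((x+.5)/4.7-.5+155,(y+.5)/4.7-.5+145)
f=lambda q:(q*1000).round(1).tolist()
q=plane(S,[s(*a) for a in((718,262),(382,120),(163,338),(521,512))],.06);print("S stage",f(q),f(q.mean(0)))
e=lambda v:np.degrees(np.arctan2(v[1],v[0]))
print("yaw",e(q[3]-q[0]),e(q[2]-q[1]),e(q[0]-q[1])-90,e(q[3]-q[2])-90)
for n,a,b,z in(("pin",(271.44,217.22),(242.6,199.96),.065),("start",(275.7,189.2),(260.25,225.59),.078),("lens",s(453,199),(265.9,196.8),.122),("knob",(204.9,180.6),(303.89,174.67),.123),("tab",(189.65,185.86),(342.93,192.43),.010)):
    print(n,"S",f(plane(S,[a],z)[0]),"T",f(plane(T,[b],z)[0]))
q=plane(S,[s(*a) for a in((110,182),(204,150),(155,50),(65,72))],.026);print("S car",f(q),f(q.mean(0)))
x0,y0=200,130
im=cv2.resize(T["img"][y0:y0+130,x0:x0+130],None,fx=5,fy=5,interpolation=cv2.INTER_CUBIC)
ps=np.radians(66.57);x=np.array([np.cos(ps),np.sin(ps),0]);y=np.array([np.sin(ps),-np.cos(ps),0])
for zz,col in((.048,(255,0,0)),(.1,(0,255,0))):
  for a in(1,-1):
    for b in(1,-1):
      u=(proj(T,p+[0,0,zz]+a*.095*y+b*.0375*x)-[x0,y0]+.5)*5-.5;cv2.circle(im,tuple(int(v) for v in u.round()),4,col,1)
cv2.imwrite("pics/hovert.png",im[:,:,::-1])
```

```text
S stage [[425.5, 64.8, 60.0], [466.5, -145.0, 60.0], [659.4, -104.2, 60.0], [617.3, 105.9, 60.0]] [542.2, -19.6, 60.0]
yaw 12.086913599707625 11.937018478515604 11.042240574130446 11.334330509761458
pin S [530.9, 43.0, 65.0] T [525.6, 35.0, 65.0]
start S [463.3, -5.9, 78.0] T [458.2, -13.1, 78.0]
lens S [532.1, -21.3, 122.0] T [531.6, -26.3, 122.0]
knob S [591.7, -116.1, 123.0] T [589.3, -121.9, 123.0]
tab S [557.7, -233.2, 10.0] T [553.6, -241.0, 10.0]
S car [[582.6, -248.7, 26.0], [528.2, -230.6, 26.0], [488.8, -321.7, 26.0], [539.0, -345.2, 26.0]] [534.6, -286.6, 26.0]
```

View pics/hovert.png

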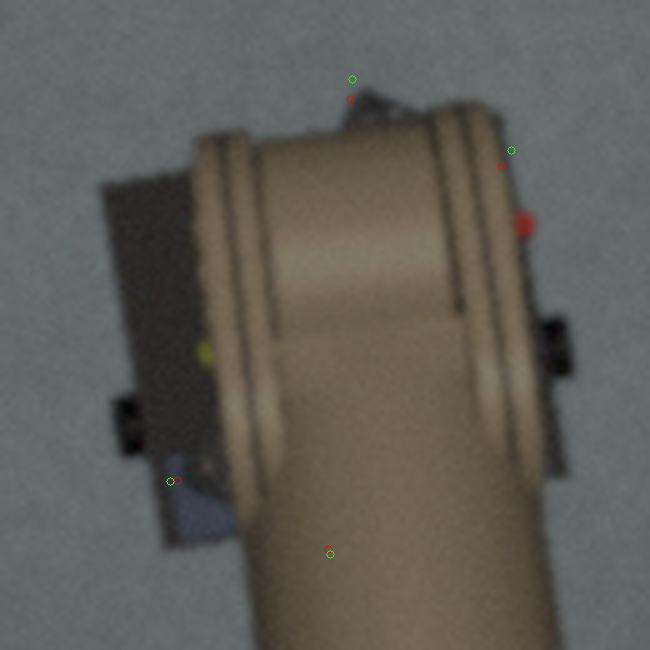

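The top view shows mostly the arm, so it's no check of that camera. The fingertips confirm the scene camera, which puts the nest at about (542,-20) mm and the lens at about (532,-22). I'll go down and grip the lens.

Call:
{"fn": "jog_arm", "kwargs": {
  "ticks": "0.004 0 0.04 0 0.06\n0.004 0 0.07 0 0.06\n0.004 0 0.09 0 0.06\n0.004 0 0.102 0 0.06\n0.004 0 0.102 0 0.06\n0.004 0 0.102 0 0.02\n0.004 0 0.102 0 0.02\n0.004 0 0.102 0 0.02\n0.004 0 0.102 0 0.02\n0.004 0 0.102 0 0.02",
  "clamp_n": 25
}}

```text
time: 3.0
ee_pos: [0.5322, -0.0232, 0.0981]
eef_rot: [0.837, 0.548, 0.0, 0.0]
ft_force: [-1.8, -0.5, 6.2]
width: 0.0353
grip_force: 25.0
```

```bash
python3 -c "
from h import *
go(532,-22,97,66.5)"
```

```text
t 3.0 p [532.2 -23.2  98.1] yaw 66.45 tilt [ 0.001 -0.    -1.   ] w 35.3 F [-1.8 -0.5  6.2] d [ 0.001  -0.0007  0.0011] turn -0.001
```

Call:
{"fn": "jog_arm", "kwargs": {
  "ticks": "0 0 -0.03 0 0.02\n0 0 -0.07 0 0.02\n0 0 -0.1 0 0.02\n0.035 -0.018 -0.1 0 0.02\n0.075 -0.038 -0.1 0 0.02\n0.12 -0.061 -0.1 0 0.02\n0.165 -0.084 -0.1 0 0.02\n0.21 -0.107 -0.1 0 0.02\n0.255 -0.13 -0.1 0 0.02\n0.3 -0.153 -0.1 0 0.02\n0.33 -0.169 -0.1 0 0.02\n0.344 -0.176 -0.1 0 0.02",
  "clamp_n": 25
}}

```text
time: 4.2
ee_pos: [0.5057, 0.3668, 0.197]
eef_rot: [0.835, 0.55, -0.0, -0.001]
ft_force: [0.6, -0.4, -2.3]
width: 0.035
grip_force: 25.0
```

Run:
```python
from h import *
go(508,363,46,66.5)
T=r.camera("top");S=r.camera("scene")
a=cv2.resize(T["img"][140:270,60:200],None,fx=3.5,fy=3.5,interpolation=cv2.INTER_CUBIC)
b=cv2.resize(S["img"][200:360,320:440],None,fx=2.84,fy=2.84,interpolation=cv2.INTER_CUBIC)
p=np.array(r.read_state()["ee_pos"])
for c,im,o,k in((T,a,(60,140),3.5),(S,b,(320,200),2.84)):
  for dz in(.024,-.038,-.022):
    u=(proj(c,p+[0,0,dz])-o+.5)*k-.5;cv2.circle(im,tuple(int(v) for v in u.round()),3,(255,0,0),1)
h=max(a.shape[0],b.shape[0]);o=np.zeros((h,a.shape[1]+b.shape[1],3),np.uint8);o[:a.shape[0],:a.shape[1]]=a;o[:b.shape[0],a.shape[1]:]=b
cv2.imwrite("pics/tray.png",o[:,:,::-1]);print(o.shape)
```

```text
t 4.2 p [505.7 366.8 197. ] yaw 66.73 tilt [-0.002  0.002 -1.   ] w 35.0 F [ 0.6 -0.4 -2.3] d [-0.0027  0.004   0.151 ] turn 0.004
(455, 831, 3)
```

View pics/tray.png

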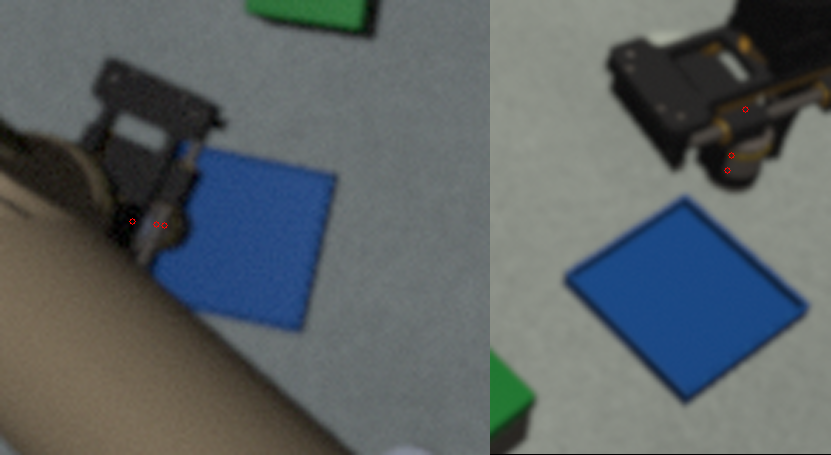

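Both views show the lens held over the tray, with its foot 1 to 2 px off the prediction. The scene camera (right) is off right and down by (6,7)/2.84 px, while the top camera (left) matches better. I'll set the lens down, then re-centre on it with the jaws turned 90°, which fixes its exact position for calibrating both cameras.

Call:
{"fn": "jog_arm", "kwargs": {
  "ticks": "0 0 0.04 0 0.02\n0 0 0.085 0 0.02\n0 0 0.12 0 0.02\n0 0 0.14 0 0.02\n0 0 0.148 0 0.02\n0 0 0.152 0 0.02\n0 0 0.154 0 0.02\n0 0 0.154 0 0.02",
  "clamp_n": 25
}}

```text
time: 5.1
ee_pos: [0.5086, 0.3627, 0.0445]
eef_rot: [0.837, 0.548, 0.001, 0.0]
ft_force: [0.2, -0.2, -2.0]
width: 0.0355
grip_force: 25.0
```

```bash
python3 -c "
from h import *
go(508,363,42,66.5)"
```

```text
t 5.1 p [508.6 362.7  44.5] yaw 66.44 tilt [ 0.001  0.001 -1.   ] w 35.5 F [ 0.2 -0.2 -2. ] d [ 0.     -0.0007  0.0025] turn -0.001
```

Call:
{"fn": "jog_arm", "kwargs": {
  "ticks": "0 0 0.001 0 0.02\n0 0 0.002 0 0.02\n0 0 0.0025 0 0.02\n0 0 0.0025 0 0.02",
  "clamp_n": 25
}}

```text
time: 5.5
ee_pos: [0.5084, 0.3627, 0.0422]
eef_rot: [0.837, 0.548, 0.001, 0.0]
ft_force: [-1.4, -2.4, 6.4]
width: 0.0354
grip_force: 25.0
```

Call:
{"fn": "jog_arm", "kwargs": {
  "ticks": "0 0 0 0 0.06\n0 0 0 0 0.06\n0 0 0 0 0.06\n0 0 0 0 0.06\n0 0 0 0 0.06",
  "clamp_n": 5
}}

```text
time: 6.0
ee_pos: [0.508, 0.3624, 0.0409]
eef_rot: [0.837, 0.548, -0.0, 0.0]
ft_force: [-0.0, 0.1, -0.5]
width: 0.0584
grip_force: 0.0
```

Call:
{"fn": "jog_arm", "kwargs": {
  "ticks": "0 0 0 -0.15 0.06\n0 0 0 -0.3 0.06\n0 0 0 -0.45 0.06\n0 0 0 -0.6 0.06\n0 0 0 -0.75 0.06\n0 0 0 -0.9 0.06\n0 0 0 -1.05 0.06\n0 0 0 -1.2 0.06\n0 0 0 -1.35 0.06\n0 0 0 -1.5 0.06\n0 0 0 -1.57 0.06\n0 0 0 -1.57 0.06",
  "clamp_n": 5
}}

```text
time: 7.2
ee_pos: [0.508, 0.3623, 0.0408]
eef_rot: [0.204, 0.979, 0.0, -0.0]
ft_force: [-0.5, 0.2, -0.5]
width: 0.0601
grip_force: 0.0
```

Call:
{"fn": "jog_arm", "kwargs": {
  "ticks": "0 0 0 0 0.03\n0 0 0 0 0.03\n0 0 0 0 0.03\n0 0 0 0 0.03\n0 0 0 0 0.03\n0 0 0 0 0.03",
  "clamp_n": 4
}}

```text
time: 7.8
ee_pos: [0.5079, 0.3624, 0.041]
eef_rot: [0.205, 0.979, -0.0, 0.0]
ft_force: [-0.0, -1.0, 1.6]
width: 0.0358
grip_force: 4.0
```

```bash
python3 -c "
from h import *
go(508,363,42,66.5)"
```

```text
t 7.8 p [507.9 362.4  41. ] yaw 156.4 tilt [ 0. -0. -1.] w 35.8 F [-0.  -1.   1.6] d [ 0.0002  0.0006 -0.001 ] turn 1.569
```

Call:
{"fn": "jog_arm", "kwargs": {
  "ticks": "0 0 0 0 0.06\n0 0 0 0 0.06\n0 0 0 0 0.06\n0 0 0 0 0.06\n0 0 -0.03 0 0.06\n0 0 -0.07 0 0.06\n0 0 -0.12 0 0.06\n0 0 -0.16 0 0.06\n0 0 -0.16 0 0.087",
  "clamp_n": 5
}}

```text
time: 8.7
ee_pos: [0.5091, 0.3647, 0.2069]
eef_rot: [0.204, 0.979, 0.003, 0.003]
ft_force: [-0.1, 0.8, -0.7]
width: 0.0633
grip_force: 0.0
```

Call:
{"fn": "jog_arm", "kwargs": {
  "ticks": "-0.28 -0.588 0 1.57 0.087\n-0.28 -0.588 0 1.57 0.087\n-0.28 -0.588 0 1.57 0.087\n-0.28 -0.588 0 1.57 0.087\n-0.28 -0.588 0 1.57 0.087\n-0.28 -0.588 0 1.57 0.087\n-0.28 -0.588 0 1.57 0.087\n-0.28 -0.588 0 1.57 0.087\n-0.28 -0.588 0 1.57 0.087\n-0.28 -0.588 0 1.57 0.087\n-0.28 -0.588 0 1.57 0.087\n-0.28 -0.588 0 1.57 0.087"
}}

```text
time: 9.9
ee_pos: [0.527, -0.2393, 0.2006]
eef_rot: [0.837, 0.547, -0.0, 0.0]
ft_force: [0.8, 0.2, 0.9]
width: 0.0871
grip_force: 0.0
```

Run:
```python
from h import *
go(530,-290,200,66.5)
T=r.camera("top");S=r.camera("scene")
L=np.array([.5079,.3624,0.004])
o=np.zeros((600,800,3),np.uint8)
for i,(c,n) in enumerate(((T,"T"),(S,"S"))):
  u=proj(c,L+[0,0,.062]);print(n,"pred top",u,"foot",proj(c,L))
  x0,y0=int(u[0])-20,int(u[1])-25
  im=cv2.resize(c["img"][y0:y0+50,x0:x0+40],None,fx=10,fy=10,interpolation=cv2.INTER_CUBIC)
  for q in(u,proj(c,L)): cv2.circle(im,tuple(int(v) for v in ((q-[x0,y0]+.5)*10-.5).round()),4,(255,0,0),1)
  o[:500,i*400:i*400+400]=im;print(x0,y0)
cv2.imwrite("pics/lens.png",o[:500,:,::-1])
```

```text
t 9.9 p [ 527.  -239.3  200.6] yaw 66.29 tilt [-0.    -0.001 -1.   ] w 87.1 F [0.8 0.2 0.9] d [-0.0452  0.0231  0.0006] turn -0.004
T pred top [119.57331414 204.69855112] foot [126.47402832 205.60742181]
99 179
S pred top [392.70987092 287.84060856] foot [387.61076734 304.92027907]
372 262
```

View pics/lens.png

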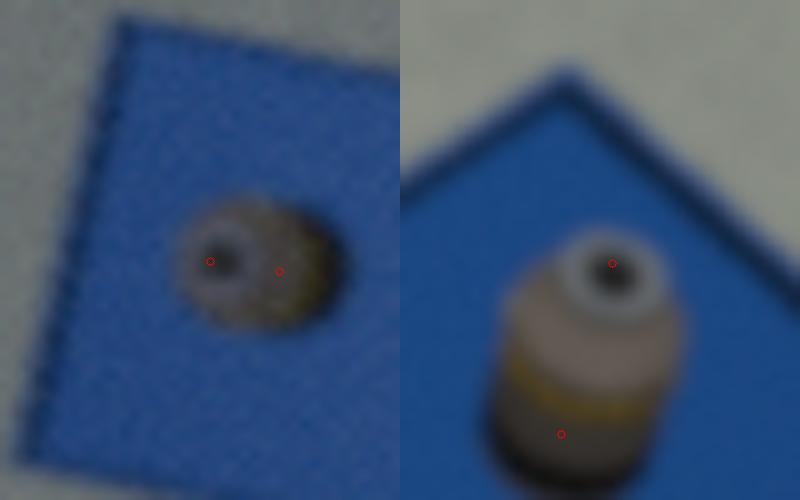

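The lens stands upright in the tray. The ring centre is at (217,258) against a predicted (210,261) in the top view, and (613,273) against (612,263) in the scene view. That makes the biases about (+1,-2) mm for the top camera and (+2.5,+2.5) mm for the scene camera. Corrected and averaged, the nest is at about (538.7,-24.4) and the carrier at about (529.5,-293.5) with yaw -23.45°.

```bash
python3 -c "
from h import *
go(529.5,-293.5,26,66.55)"
```

```text
t 10.0 p [ 525.6 -245.7  199.5] yaw 65.84 tilt [-0.002 -0.002 -1.   ] w 86.5 F [ 0.  -0.4 -0.7] d [-0.0416  0.0233  0.1736] turn -0.012
```

Call:
{"fn": "jog_arm", "kwargs": {
  "ticks": "-0.042 0.023 0.04 -0.012 0.087\n-0.042 0.023 0.08 -0.012 0.087\n-0.042 0.023 0.11 -0.012 0.087\n-0.042 0.023 0.12 -0.012 0.087\n-0.042 0.023 0.12 -0.012 0.087"
}}

```text
time: 10.5
ee_pos: [0.5313, -0.2839, 0.0799]
eef_rot: [0.833, 0.553, -0.0, -0.001]
ft_force: [0.1, -0.7, 0.6]
width: 0.0871
grip_force: 0.0
```

```bash
python3 -c "
from h import *
go(529.5,-293.5,26,66.55)"
```

```text
t 10.5 p [ 531.3 -283.9   79.9] yaw 67.19 tilt [-0.002  0.002 -1.   ] w 87.1 F [ 0.1 -0.7  0.6] d [-0.0096  0.0022  0.0539] turn 0.011
```

Call:
{"fn": "jog_arm", "kwargs": {
  "ticks": "-0.009 0.002 0.01 0.008 0.087\n-0.009 0.002 0.02 0.008 0.087\n-0.009 0.002 0.02 0.008 0.087\n-0.009 0.002 0.02 0.008 0.087"
}}

```text
time: 10.9
ee_pos: [0.5304, -0.294, 0.0613]
eef_rot: [0.835, 0.55, 0.0, 0.0]
ft_force: [0.4, 0.9, 0.9]
width: 0.0867
grip_force: 0.0
```

```bash
python3 -c "
from h import *
go(529.5,-293.5,26,66.55)"
```

```text
t 10.9 p [ 530.4 -294.    61.3] yaw 66.68 tilt [ 0. -0. -1.] w 86.7 F [0.4 0.9 0.9] d [ 0.0001 -0.001   0.0353] turn 0.002
```

Call:
{"fn": "jog_arm", "kwargs": {
  "ticks": "0 -0.001 0.015 0.002 0.087\n0 -0.001 0.028 0.002 0.087\n0 -0.001 0.035 0.002 0.087\n0 -0.001 0.035 0.002 0.087\n0 -0.001 0.035 0.002 0.04\n0 -0.001 0.035 0.002 0.04\n0 -0.001 0.035 0.002 0.04\n0 -0.001 0.035 0.002 0.04\n0 -0.001 0.035 0.002 0.04\n0 -0.001 0.035 0.002 0.04",
  "clamp_n": 30
}}

```text
time: 11.9
ee_pos: [0.5296, -0.2938, 0.0264]
eef_rot: [0.836, 0.549, 0.0, 0.0]
ft_force: [0.1, 0.6, 1.8]
width: 0.0595
grip_force: 30.0
```

```bash
python3 -c "
from h import *
go(529.5,-293.5,26,66.55)"
```

```text
t 11.9 p [ 529.6 -293.8   26.4] yaw 66.56 tilt [ 0.001 -0.    -1.   ] w 59.5 F [0.1 0.6 1.8] d [ 0.0002 -0.0002  0.0004] turn 0.0
```

Call:
{"fn": "jog_arm", "kwargs": {
  "ticks": "0 0 -0.02 0 0.04\n0 0 -0.06 0 0.04\n0 0 -0.1 0 0.04\n0 0 -0.14 0 0.04\n0 0 -0.15 0 0.04\n0.035 -0.014 -0.15 -0.1 0.04\n0.08 -0.031 -0.15 -0.22 0.04\n0.12 -0.047 -0.15 -0.34 0.04\n0.16 -0.063 -0.15 -0.46 0.04\n0.2 -0.079 -0.15 -0.54 0.04\n0.235 -0.093 -0.15 -0.6 0.04\n0.251 -0.099 -0.15 -0.604 0.04",
  "clamp_n": 40
}}

```text
time: 13.1
ee_pos: [0.5373, -0.0197, 0.1752]
eef_rot: [0.632, 0.775, 0.0, -0.001]
ft_force: [0.7, -0.5, -4.2]
width: 0.0602
grip_force: 40.0
```

Call:
{"fn": "jog_arm", "kwargs": {
  "ticks": "0 0 0 0 0.04\n0 0 0 0 0.04\n0 0 0 0 0.04\n0 0 0 0 0.04"
}}

```text
time: 13.5
ee_pos: [0.5382, -0.0254, 0.1757]
eef_rot: [0.636, 0.772, -0.0, -0.0]
ft_force: [-0.0, -1.0, -3.6]
width: 0.0596
grip_force: 40.0
```

```bash
python3 -c "
from h import *
go(538.7,-24.4,115,101.2)"
```

```text
t 13.5 p [538.2 -25.4 175.7] yaw 101.04 tilt [-0. -0. -1.] w 59.6 F [-0.  -1.  -3.6] d [0.0009 0.0007 0.0607] turn -0.003
```

Call:
{"fn": "jog_arm", "kwargs": {
  "ticks": "0.002 0.001 0.02 -0.003 0.04\n0.002 0.001 0.045 -0.003 0.04\n0.002 0.001 0.06 -0.003 0.04\n0.002 0.001 0.07 -0.003 0.04\n0.002 0.001 0.07 -0.003 0.04\n0.002 0.001 0.07 -0.003 0.04\n0.002 0.001 0.07 -0.003 0.04",
  "clamp_n": 40
}}

```text
time: 14.2
ee_pos: [0.5395, -0.0217, 0.107]
eef_rot: [0.634, 0.774, 0.0, 0.001]
ft_force: [0.1, -0.4, -3.0]
width: 0.0595
grip_force: 40.0
```

Run:
```python
from h import *
go(539,-23.2,87,101.2)
S=r.camera("scene")
im=cv2.resize(S["img"][145:265,175:315],None,fx=5,fy=5,interpolation=cv2.INTER_CUBIC)
cv2.imwrite("pics/over.png",im[:,:,::-1])
```

```text
t 14.2 p [539.5 -21.7 107. ] yaw 101.34 tilt [ 0.002 -0.    -1.   ] w 59.5 F [ 0.1 -0.4 -3. ] d [-0.0014 -0.0009  0.02  ] turn 0.002
```

View pics/over.png

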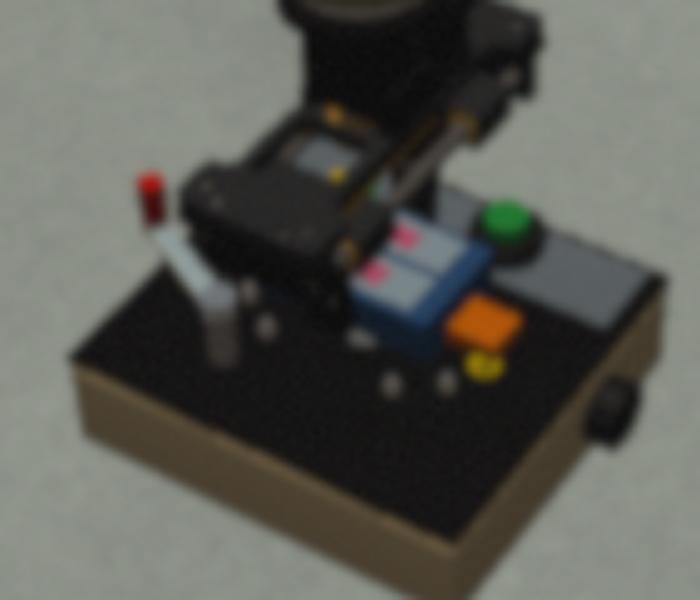

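The held carrier's orange tab, with its top centre at (485,318), should drop about 34 px to land on the yellow pin at (485,365), so it is aligned to 1–2 mm. Lowering now, watching the force.

Call:
{"fn": "jog_arm", "kwargs": {
  "ticks": "0 -0.0005 0.004 0.001 0.04\n0 -0.0005 0.008 0.001 0.04\n0 -0.0005 0.011 0.001 0.04\n0 -0.0005 0.0135 0.001 0.04\n0 -0.0005 0.0135 0.001 0.04\n0 -0.0005 0.0135 0.001 0.04",
  "clamp_n": 40
}}

```text
time: 14.85
ee_pos: [0.5384, -0.0218, 0.0924]
eef_rot: [0.634, 0.773, 0.0, -0.0]
ft_force: [-0.1, 0.3, -3.6]
width: 0.0597
grip_force: 40.0
```

```bash
python3 -c "
from h import *
go(539,-23.2,87,101.2)"
```

```text
t 14.85 p [538.4 -21.8  92.4] yaw 101.29 tilt [-0.  0. -1.] w 59.7 F [-0.1  0.3 -3.6] d [-0.0015  0.0003  0.0054] turn 0.002
```

Call:
{"fn": "jog_arm", "kwargs": {
  "ticks": "-0.0005 0 0.002 0 0.04\n-0.0005 0 0.004 0 0.04\n-0.0005 0 0.0055 0 0.04\n-0.0005 0 0.0055 0 0.04",
  "clamp_n": 40
}}

```text
time: 15.25
ee_pos: [0.5384, -0.0224, 0.0868]
eef_rot: [0.634, 0.773, -0.0, -0.0]
ft_force: [0.0, -0.3, -3.6]
width: 0.0597
grip_force: 40.0
```

```bash
python3 -c "
from h import *
go(539,-23.2,86.4,101.2)"
```

```text
t 15.25 p [538.4 -22.4  86.8] yaw 101.28 tilt [-0. -0. -1.] w 59.7 F [ 0.  -0.3 -3.6] d [-0.0009  0.0004  0.0004] turn 0.001
```

Call:
{"fn": "jog_arm", "kwargs": {
  "ticks": "0 0 0.0008 0 0.04\n0 0 0.0015 0 0.04\n0 0 0.0015 0 0.04",
  "clamp_n": 40
}}

```text
time: 15.55
ee_pos: [0.5385, -0.0223, 0.0863]
eef_rot: [0.634, 0.773, -0.0, 0.0]
ft_force: [-5.2, -0.4, 8.2]
width: 0.0597
grip_force: 40.0
```

```bash
python3 -c "
from h import *
go(539,-23.2,86.4,101.2)"
```

```text
t 15.55 p [538.5 -22.3  86.3] yaw 101.29 tilt [-0.    -0.001 -1.   ] w 59.7 F [-5.2 -0.4  8.2] d [-0.0009  0.0003 -0.0001] turn 0.002
```

The carrier is on the stage at the expected height. Next I'll release it, rise, and work out the knob move.

Call:
{"fn": "jog_arm", "kwargs": {
  "ticks": "0 0 0 0 0.087\n0 0 0 0 0.087\n0 0 0 0 0.087\n0 0 0 0 0.087\n0 0 0 0 0.087\n0 0 -0.02 0 0.087\n0 0 -0.05 0 0.087\n0 0 -0.09 0 0.087\n0 0 -0.11 0 0.087\n0 0 -0.11 0 0.05\n0 0 -0.11 0 0.05",
  "clamp_n": 10
}}

```text
time: 16.65
ee_pos: [0.5384, -0.0226, 0.1952]
eef_rot: [0.634, 0.773, -0.0, 0.0]
ft_force: [0.1, 0.2, -0.2]
width: 0.0779
grip_force: 0.0
```

Run:
```python
from h import *
go(589,-119.3,200,43)
go(589,-119.3,200,43)
y=np.radians(11.2);R=np.array([[np.cos(y),-np.sin(y)],[np.sin(y),np.cos(y)]])
ps=np.radians(43);M=np.array([[np.cos(ps),np.sin(ps)],[np.sin(ps),-np.cos(ps)]])
N=np.array([538.6,-23]);post=N+R@[60,-45];k=np.array([589,-119.3])
v=R.T@(k-post);print("post",post,"r",np.linalg.norm(v),"angle",np.arctan2(-v[1],-v[0]))
a0=np.arctan2(-v[1],-v[0])
for a in np.linspace(a0,-.05,8):
    q=post+R@(-65*np.array([np.cos(a),np.sin(a)]));print(round(a,3),q.round(1),"tool",(M@(q-k)).round(1))
```

```text
t 16.65 p [538.4 -22.6 195.2] yaw 101.27 tilt [ 0.    -0.001 -1.   ] w 77.9 F [ 0.1  0.2 -0.2] d [-0.1047  0.0307 -0.0047] turn 1.017
t 16.65 p [538.4 -22.6 195.2] yaw 101.27 tilt [ 0.    -0.001 -1.   ] w 77.9 F [ 0.1  0.2 -0.2] d [-0.1047  0.0307 -0.0047] turn 1.017
post [606.19785513 -55.48892092] r 66.08797193590412 angle 1.1120624616532198
1.112 [ 589.3 -118.2] tool [ 0.9 -0.6]
0.946 [ 579.1 -114.6] tool [ -4.  -10.2]
0.78 [ 569.7 -109.3] tool [ -7.3 -20.4]
0.614 [ 561.4 -102.5] tool [ -8.8 -31.1]
0.448 [554.2 -94.5] tool [ -8.5 -41.9]
0.282 [548.5 -85.4] tool [ -6.5 -52.5]
0.116 [544.3 -75.4] tool [ -2.7 -62.6]
-0.05 [541.9 -64.9] tool [  2.6 -71.9]
```

Call:
{"fn": "jog_arm", "kwargs": {
  "ticks": "-0.03 0.009 -0.005 0.15 0.05\n-0.065 0.019 -0.005 0.3 0.05\n-0.095 0.028 -0.005 0.45 0.05\n-0.105 0.031 -0.005 0.6 0.05\n-0.105 0.031 -0.005 0.75 0.05\n-0.105 0.031 -0.005 0.9 0.05\n-0.105 0.031 -0.005 1.017 0.05\n-0.105 0.031 -0.005 1.017 0.05\n-0.105 0.031 -0.005 1.017 0.05"
}}

```text
time: 17.55
ee_pos: [0.589, -0.1191, 0.1993]
eef_rot: [0.93, 0.368, -0.001, -0.0]
ft_force: [0.3, 0.0, 1.2]
width: 0.0501
grip_force: 0.0
```

```bash
python3 -c "
from h import *
go(589,-119.3,126,43)"
```

```text
t 17.55 p [ 589.  -119.1  199.3] yaw 43.24 tilt [-0.002  0.    -1.   ] w 50.1 F [0.3 0.  1.2] d [-0.      0.0003  0.0733] turn 0.004
```

Call:
{"fn": "jog_arm", "kwargs": {
  "ticks": "0 0 0.03 0 0.05\n0 0 0.055 0 0.05\n0 0 0.068 0 0.05\n0 0 0.073 0 0.05\n0 0 0.073 0 0.05\n0 0 0.073 0 0.005\n0 0 0.073 0 0.005\n0 0 0.073 0 0.005\n0 0 0.073 0 0.005\n0 0 0.073 0 0.005\n0 0 0.073 0 0.005",
  "clamp_n": 6
}}

```text
time: 18.65
ee_pos: [0.5895, -0.1195, 0.1276]
eef_rot: [0.93, 0.367, 0.0, 0.0]
ft_force: [0.9, -0.7, 1.6]
width: 0.0136
grip_force: 6.0
```

```bash
python3 -c "
from h import *
go(589,-119.3,126,43)"
```

```text
t 18.65 p [ 589.5 -119.5  127.6] yaw 43.0 tilt [ 0. -0. -1.] w 13.6 F [ 0.9 -0.7  1.6] d [-0.0002 -0.0005  0.0016] turn 0.0
```

Call:
{"fn": "jog_arm", "kwargs": {
  "ticks": "-0.002 -0.005 0 0 0.005\n-0.005 -0.01 0 0 0.005\n-0.007 -0.016 0 0 0.005\n-0.008 -0.021 0 0 0.005\n-0.0095 -0.03 0 0 0.005\n-0.0095 -0.03 0 0 0.005",
  "clamp_n": 6
}}

```text
time: 19.25
ee_pos: [0.5607, -0.1026, 0.1274]
eef_rot: [0.93, 0.367, -0.001, -0.0]
ft_force: [-2.8, -2.9, 0.8]
width: 0.0136
grip_force: 6.0
```

```bash
python3 -c "
from h import *
go(541.9,-64.9,126,43)"
```

```text
t 19.25 p [ 560.7 -102.6  127.4] yaw 43.09 tilt [-0.001 -0.    -1.   ] w 13.6 F [-2.8 -2.9  0.8] d [ 0.012  -0.0404  0.0014] turn 0.002
```

Call:
{"fn": "jog_arm", "kwargs": {
  "ticks": "0 -0.006 0 0 0.005\n0.0005 -0.011 0 0 0.005\n0.001 -0.016 0 0 0.005\n0.0025 -0.0215 0 0 0.005\n0.004 -0.0265 0 0 0.005\n0.006 -0.0315 0 0 0.005\n0.009 -0.0365 0 0 0.005\n0.0115 -0.04 0 0 0.005\n0.0115 -0.04 0 0 0.005",
  "clamp_n": 6
}}

```text
time: 20.15
ee_pos: [0.5437, -0.069, 0.1277]
eef_rot: [0.931, 0.366, 0.0, 0.002]
ft_force: [3.6, -10.3, -4.0]
width: 0.0141
grip_force: 6.0
```

Run:
```python
from h import *
go(541.9,-64.9,126,43)
p=np.array(r.read_state()["ee_pos"])[:2]*1000
y=np.radians(11.2);R=np.array([[np.cos(y),-np.sin(y)],[np.sin(y),np.cos(y)]])
v=R.T@(p-[606.2,-55.5]);print(np.linalg.norm(v),"angle",np.arctan2(-v[1],-v[0]))
```

```text
t 20.15 p [543.7 -69.  127.7] yaw 42.93 tilt [ 0.002 -0.004 -1.   ] w 14.1 F [  3.6 -10.3  -4. ] d [ 0.0015 -0.0042  0.0017] turn -0.001
63.94084727216473 angle 0.01739746756091395
```

Call:
{"fn": "jog_arm", "kwargs": {
  "ticks": "0 0 0 0 0.04\n0 0 0 0 0.04\n0 0 0 0 0.04\n0 0 -0.03 0 0.04\n0 0 -0.06 0 0.04\n-0.005 -0.03 -0.06 0 0\n-0.013 -0.065 -0.06 0 0\n-0.021 -0.1 -0.06 0 0\n-0.021 -0.1 -0.06 0 0\n-0.021 -0.1 -0.06 0 0",
  "clamp_n": 10
}}

```text
time: 21.15
ee_pos: [0.4595, -0.0076, 0.1878]
eef_rot: [0.93, 0.367, 0.0, 0.001]
ft_force: [-0.3, 0.3, -0.3]
width: 0.0078
grip_force: 0.0
```

Run:
```python
from h import *
go(458.5,-8.8,100,43)
S=r.camera("scene")
im=cv2.resize(S["img"][125:255,175:315],None,fx=4.6,fy=4.6,interpolation=cv2.INTER_CUBIC)
cv2.imwrite("pics/seat.png",im[:,:,::-1])
```

```text
t 21.15 p [459.5  -7.6 187.8] yaw 43.08 tilt [ 0.001 -0.001 -1.   ] w 7.8 F [-0.3  0.3 -0.3] d [-0.0015  0.0001  0.0878] turn 0.001
```

View pics/seat.png

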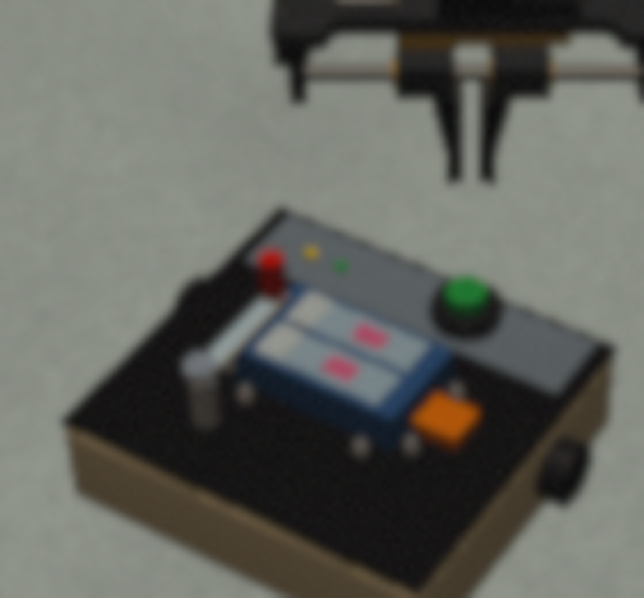

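The carrier lies flat between the pins, with its tab at (447,415) covering the yellow pin. The bar runs from the post at (200,365) over the carrier's end to the knob at (270,262). The jaws hang in line above the button at (466,295), so I'll press start.

Call:
{"fn": "jog_arm", "kwargs": {
  "ticks": "-0.001 0 0.03 0 0\n-0.001 0 0.06 0 0\n-0.001 0 0.078 0 0\n-0.001 0 0.086 0 0\n-0.001 0 0.09 0 0\n-0.001 0 0.093 0 0\n-0.001 0 0.093 0 0"
}}

```text
time: 21.9
ee_pos: [0.4589, -0.0087, 0.0976]
eef_rot: [0.93, 0.366, -0.002, 0.001]
ft_force: [-24.4, -0.9, 48.3]
width: 0.0007
grip_force: 24.3
```

```bash
python3 -c "
from h import *
go(458.5,-8.8,95,43)"
```

```text
t 21.9 p [458.9  -8.7  97.6] yaw 42.99 tilt [-0.003 -0.002 -1.   ] w 0.7 F [-24.4  -0.9  48.3] d [-0.0004 -0.0002  0.0026] turn -0.0
```

Call:
{"fn": "jog_arm", "kwargs": {
  "ticks": "0 0 -0.01 0 0\n0 0 -0.04 0 0\n0 0 -0.08 0 0\n0 0 -0.12 0 0\n0 0 -0.12 0 0"
}}

```text
time: 22.4
ee_pos: [0.4621, -0.0084, 0.2202]
eef_rot: [0.93, 0.367, 0.004, 0.002]
ft_force: [-0.5, -0.1, -1.0]
width: 0.0007
grip_force: 0.0
```

Run:
```python
from h import *
go(458.5,-8.8,95,43)
S=r.camera("scene");T=r.camera("top")
print([(b[0].tolist(),b[1]) for b in blobs(S["img"],(45,110,40),(80,255,255))[0][:3]])
print([(b[0].tolist(),b[1]) for b in blobs(S["img"],(0,150,80),(6,255,255))[0][:3]], [(b[0].tolist(),b[1]) for b in blobs(S["img"],(8,150,100),(20,255,255),(240,190,300,260))[0][:3]])
```

```text
t 22.4 p [462.1  -8.4 220.2] yaw 43.02 tilt [ 0.009 -0.001 -1.   ] w 0.7 F [-0.5 -0.1 -1. ] d [-0.0036 -0.003   0.1252] turn 0.0
[([306.62, 335.21], [279, 309, 56, 54, 1636]), ([275.65, 189.27], [271, 186, 10, 8, 63])]
[([233.35, 181.53], [231, 180, 5, 4, 17])] [([271.35, 215.13], [265, 210, 14, 11, 102])]
```

The press met 48 N at TCP z 97.6 mm, which is higher than full travel would predict. I'll press again slowly and watch force against depth to be sure the button went down.

Call:
{"fn": "jog_arm", "kwargs": {
  "ticks": "0 0 0.04 0 0\n0 0 0.08 0 0\n0 0 0.105 0 0\n0 0 0.111 0 0\n0 0 0.111 0 0\n0 0 0.111 0 0",
  "clamp_n": 5
}}

```text
time: 23.1
ee_pos: [0.4594, -0.0084, 0.1044]
eef_rot: [0.93, 0.367, 0.0, 0.0]
ft_force: [-0.4, 0.3, 1.2]
width: 0.0005
grip_force: 0.7
```

Call:
{"fn": "jog_arm", "kwargs": {
  "ticks": "0 0 0.002 0 0\n0 0 0.002 0 0\n0 0 0.002 0 0",
  "lines": "1,4"
}}

```text
time: 23.4
ee_pos: [0.4598, -0.0086, 0.1023]
eef_rot: [0.93, 0.367, 0.001, 0.001]
ft_force: [2.5, 0.8, 3.3]
```

Call:
{"fn": "jog_arm", "kwargs": {
  "ticks": "0 0 0.002 0 0\n0 0 0.002 0 0\n0 0 0.002 0 0",
  "lines": "1,4"
}}

```text
time: 23.7
ee_pos: [0.4594, -0.0086, 0.0998]
eef_rot: [0.93, 0.367, 0.001, 0.0]
ft_force: [2.7, 0.3, 4.2]
```

Call:
{"fn": "jog_arm", "kwargs": {
  "ticks": "0 0 0.002 0 0\n0 0 0.002 0 0\n0 0 0.002 0 0",
  "lines": "1,4"
}}

```text
time: 24.0
ee_pos: [0.4594, -0.0086, 0.0983]
eef_rot: [0.93, 0.367, 0.0, 0.0]
ft_force: [-1.2, 0.1, 14.4]
```

The force rises like a spring from z ≈ 104 mm and hits the stop at ≈ 98 mm, so the button travelled its full 6 mm both times. I'll retract and hand in.

Call:
{"fn": "jog_arm", "kwargs": {
  "ticks": "0 0 -0.01 0 0\n0 0 -0.04 0 0\n0 0 -0.08 0 0\n0 0 -0.12 0 0\n0 0 -0.12 0 0\n0 0 -0.12 0 0\n0 0 -0.12 0 0\n0 0 -0.12 0 0"
}}

```text
time: 24.8
ee_pos: [0.4579, -0.0086, 0.2162]
eef_rot: [0.93, 0.367, -0.001, -0.001]
ft_force: [0.0, -0.9, 0.4]
width: 0.0006
grip_force: 0.0
```

```bash
python3 -c "
from h import *
T=r.camera('top');S=r.camera('scene')
print(blobs(S['img'],(8,150,100),(20,255,255),(240,190,300,260))[0][:1],blobs(S['img'],(0,150,80),(6,255,255))[0][:1])
print(r.close_job())"
```

```text
[(array([271.44, 215.16]), [265, 210, 14, 11, 100])] [(array([233.35, 181.53]), [231, 180, 5, 4, 17])]
the job is handed in; nothing more can be done
None
```

The job is handed in at about 25 s, with no verdict printed: the lens is upright in the tray, the carrier is seated with its tab on the pin, the bar is swung over it, and start was pressed fully (twice, to be sure) and the arm is clear; the first press pushed at 48 N at the fingertips, above the 40 N limit the task sets for the arm and gripper body.

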